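Sort two lamp housings and set the clamp screw of the test nest

TASK

Sort the two lamp housings: set the one with the round tag down in the pocket of the clamp fixture and the one with the cross-shaped tag in the plain nest, both fully home and put down gently, not dropped. Then turn the clamp fixture's wing screw clockwise until it seats, back it off a quarter turn so that the hot lamp has room to grow, and finish while still gripping the screw there: do not let go. Leave the jar, the screwdriver and the brass collar alone.

Things in the scene. Friction and masses are not known exactly. Their poses are not given: they have to be found in the camera images.
- lamp_pass: lamp housing to pass: black block 42 (its x) x 70 (its y) x 50 mm high (z), about 0.2 kg, standing upright. On its top are a round glass lens in a dark ring (towards -y, up to 10 mm high) and a flat cream ROUND tag, 29 mm across (towards +y). Origin: centre of the underside. Grip it across the 42 mm width, at least 30 mm above its underside so that the fingertips clear the nest walls. Either way round fits the nests
- lamp_reject: lamp housing to reject: same block, but its cream tag is a CROSS of two bars 38 x 7 mm. Origin and axes as for the other housing. The two housings may have changed places
- clamp: clamp fixture bolted to the bench, bare aluminium pocket and dark steel block: base 61 (its x) x 206 mm (y from -105 to 101). Origin: underside, between pocket and screw. Pocket at its -y end; at its +y end a block 56 x 62 mm, 45 mm high, centred at y = +60 mm, carries the upright wing screw. A small steel jaw at y = -11 to -23 mm (z 22 to 36 mm) creeps 2 mm per rad towards the pocket as the screw is tightened and does not hinder loading
- clamp_pocket (a point): centre of the floor of the clamp fixture's pocket, 8 mm above the bench and 60 mm from the fixture's origin towards its -y; axes as the fixture's. Pocket 49 (x) x 77 mm (y), so about 3.5 mm of play all round a housing; walls 6 mm thick, 10 mm above the floor. Long side of the housing goes along y
- reject_nest: plain nest without clamp, bare aluminium, bolted to the bench: 61 (x) x 89 mm (y), same pocket (49 x 77 mm, floor 8 mm, wall tops 18 mm above the bench). Origin: centre of the underside; long side along its y
- screw_grip (a point): point on the wing screw's upright axis at gripping height, 76 mm above the bench, 60 mm from the fixture's origin towards its +y. The bright steel wing is 13 mm thick, 42 mm long and runs from 57 to 90 mm above the bench, over a disc 32 mm across and the block (top at 45 mm, brass neck to 51 mm). The point turns with the screw: the wing's length is along its y. The screw does not rise or sink
- screw (a joint): angle of the wing screw, rad: 0 = seated against a hard stop, with the wing's length along the fixture's y; negative = backed off (anticlockwise from above). Clockwise from above increases it. It starts 0.7 to 1.45 rad short of seated, goes out to at most -2.3, turns stiffly (about 0.06 N m) and stays where it is left; it may lag a gripper by about 0.1 rad, so keep turning until it stops. A quarter turn back from the seat is -1.57: wing square to the fixture's y
- jar: bystander: amber glass jar with black cap, 52 mm across, 75 mm high; origin centre of the underside
- driver: bystander: screwdriver lying on the bench; origin near its middle
- collar: bystander: brass collar 60 mm across, 22 mm high, lying flat; origin centre of the underside

How it is judged:
By the outcome, as a careful person would: the job done as asked, in the order asked, and still so for the second after the job is handed in, while the arm keeps its last pose, push and grip.
It also fails if it takes over 72 s, if anything falls off the work surface, if the arm or the gripper's body presses on something with over 40 N, if the wrist force passes 120 N, or if a joint passes its speed limit or range.

ROBOT

A 6-joint arm with a two-finger parallel gripper is mounted at the origin on the work surface. World frame = base frame: x ahead of the robot, y to its left, z up, the work surface at z = 0. Lengths are in mm, angles in rad, forces in N, time in s.
With the tool pointing down it reaches from about 225 to 875 mm from the base axis. Payload 3.4 kg.
Tool frame: the origin (TCP) lies between the finger pads; the fingertips stand 25 mm ahead of it and the grasp point (between the pads) lies 6 mm ahead of it; z points along the fingers, y is the direction in which the jaws open and shut (so a half turn about z gives the same grasp; the last joint's range is limited). The gripper opens to 85 mm and grips with 20 to 120 N. Pads are 22 mm wide; open, the fingers measure 114 mm over their backs; the gripper's body (76 mm by 85 mm) begins 54 mm behind the grasp point. The pads swing forward as they close: fully open they stand 13 mm farther back than shut.
Start: joints at [-1.231, 0.276, 1.505, -0, 1.361, -0.121], TCP at [255.686, -515.058, 256.328] pointing down, gripper open.
Joint ranges: [-2.89, 2.89], [-0.75, 2.08], [0.22, 2.7], [-1.18, 4.32], [0.11, 2.71], [-2.7, 2.7]. Speed limits (rad/s): [2.57, 2.57, 3.14, 3.14, 3.14, 3.14].

INTERFACE

Orientations are given as a 3x3 rotation matrix whose columns are the frame's x, y, z axes.
In Python, from rig import get_state, camera, camera_params, job_done, search_frame gives the robot as it stands. The module is installed in compiled form; this text tells all that it offers.
- The arm moves only by the shell command python3 -m inch 'ROWS'. ROWS is JSON, a list of rows, each a list of 3 entries, a list of its own where there are three numbers: the shift along the tool's x, y, z in m, then the turn about the tool's z in degrees, then the closure, from 0 (fully open) to 1 (shut). A call has 1 to 10 rows; each row is the pose to reach, as a shift and turn from the pose commanded when the call began, along the tool's axes at that moment; what a row does not reach only later rows make up. A row lasts 1/8 s, in which the tool goes at most 62.5 mm and 10.7 degrees, less where a joint would pass 70% of its speed; a pose out of reach is approached as far as the arm can. A call with a gripper value outside its range is refused whole. The fingers move at their own pace and stop on an object; the grip force is fixed at half the most. Time passes only in rows, so rows that repeat a pose let the fingers close. It gives the time, the measured TCP pose, the force and the opening at its end, in the units of the state.
- get_state(): the state, without advancing time (a new reading comes with each control period).
- camera(name): name is "scene" or "top" or "wrist"; returns (picture, depth): 480x640x3 uint8, red, green, blue; 480x640 float32, mm along the optical axis (not along the pixel's ray), 0 where there is no reading.
- camera_params(name): a dict with "mtx" (3x3 intrinsics, pixels), "pose" (4x4, takes a point from camera to world coordinates); the wrist camera has in their place "mount" (4x4, takes a point from camera to tool coordinates, whose origin is the TCP and whose axes are the flange's). Camera axes: x right, y down, z forward; pixel columns grow to the right and rows downward; lengths in mm; the calibration is good to about 2 mm. A picture is of the moment at which its call begins: read the wrist's pose just before it. camera_params takes no time and is no camera call.
- job_done(): hands the job in, once; it reports no verdict.
Trained networks look in the newest picture that a camera, given by its name, has taken for a name from the list of things; names that differ only in an ending like _2 or _b are one class to them, and where a whole thing is asked for, a point or a joint stands for the part that bears it (a point fixed in the world has none). Each returns a list of dicts, best first, with "p" (0 to 1); they miss things now and then, are a little off and sometimes report something else, mostly with a low value. They report only what shows in the picture. A call takes as long as a camera call.
- search_frame(name, camera): "xy" ([column, row] in pixels, amid what is visible of it).
The state is a dict: "time": time; "q": joint angles; "qvel": joint speeds; "joint_efforts": joint torques, N m; "position": TCP position; "eef_rot": TCP orientation; "force": force on the tool from outside, world axes, zero at the start; "torque": the same for the moment, N m; "finger_gap": finger opening in mm.
Only numpy, scipy, OpenCV 4.12 (cv2) and the standard library are available. Lean on these libraries where they do the work, as an engineer would, in place of code of your own. Each camera call takes 0.05 s, during which the arm holds its last target.

## Working session

There is one attempt and no reset: what is moved stays moved. The work goes in short steps, Python scripts to look and compute and a shell command to move; the robot and the scene stay as the last step left them, time stands still between calls to the robot, and variables do not carry over. Pictures are saved under pics/ and viewed, and the job is handed in when it is done.

```bash
mkdir -p pics; ls
cat > h.py <<'E'
import numpy as np, cv2
from rig import *
def snap(name,fn):
    s=get_state(); im,d=camera(name); cv2.imwrite('pics/'+fn,im[:,:,::-1]); np.save('pics/'+fn+'.npy',d)
    p=camera_params(name); K=np.array(p['mtx'])
    if 'pose' in p: T=np.array(p['pose'])
    else:
        W=np.eye(4);W[:3,:3]=s['eef_rot'];W[:3,3]=s['position'];T=W@np.array(p['mount'])
    return im,d,K,T
def px(u,v,d,K,T,r=2):
    w=d[int(v)-r:int(v)+r+1,int(u)-r:int(u)+r+1]; w=w[w>0]; z=np.median(w)
    return (T@np.r_[np.linalg.inv(K)@[u,v,1]*z,1])[:3]
def atz(u,v,z,K,T):
    r=T[:3,:3]@np.linalg.inv(K)@[u,v,1]; o=T[:3,3]; return o+r*(z-o[2])/r[2]
def proj(P,K,T):
    c=np.linalg.inv(T)@np.r_[P,1]; q=K@c[:3]; return q[:2]/q[2]
E
python3 - <<'E'
from h import *
np.set_printoptions(precision=1,suppress=True)
for c in ['top','scene']:
    im,d,K,T=snap(c,c+'1.png')
    print(c,T)
    for n in ['lamp_pass','lamp_reject','clamp','reject_nest','screw_grip','jar','driver','collar']:
        for r in search_frame(n,c)[:2]:
            print(n,r, px(*r['xy'],d,K,T))
s=get_state();print(s['time'],s['position'],np.array(s['eef_rot']),s['finger_gap'],s['force'])
E
```

```text
pics
top [[   0.    -1.     0.2  372.1]
 [  -1.    -0.     0.  -105.9]
 [  -0.    -0.2   -1.  1220.4]
 [   0.     0.     0.     1. ]]
lamp_pass {'xy': [337.2, 291.7], 'p': 0.57} [ 477.7 -112.5   51.1]
lamp_reject {'xy': [419.4, 290.5], 'p': 0.64} [ 483.6 -294.7   51.6]
clamp {'xy': [221.9, 259.0], 'p': 0.89} [549.6 153.5  32.4]
reject_nest {'xy': [368.4, 220.9], 'p': 0.78} [ 650.4 -184.2    7. ]
screw_grip {'xy': [189.6, 253.2], 'p': 0.6} [554.1 215.4  81. ]
screw_grip {'xy': [475.5, 272.8], 'p': 0.58} [ 522.  -413.2   75.9]
jar {'xy': [477.1, 275.4], 'p': 0.65} [ 516.5 -416.8   74.8]
driver {'xy': [265.7, 172.4], 'p': 0.91} [761.2  62.   25.2]
driver {'xy': [220.5, 258.7], 'p': 0.74} [550.6 157.3  29.8]
collar {'xy': [452.0, 200.0], 'p': 0.76} [ 705.8 -383.7    1.7]
scene [[   0.     0.7   -0.7 1361.6]
 [   1.    -0.     0.  -107.2]
 [  -0.    -0.7   -0.7  785.7]
 [   0.     0.     0.     1. ]]
lamp_pass {'xy': [303.2, 222.6], 'p': 0.78} [ 503.2 -121.4   46.8]
lamp_reject {'xy': [235.2, 227.1], 'p': 0.72} [ 497.9 -287.9   33. ]
clamp {'xy': [234.5, 223.8], 'p': 0.72} [ 499.1 -288.    44.7]
clamp {'xy': [427.0, 242.5], 'p': 0.67} [545.3 177.1   9.8]
reject_nest {'xy': [274.9, 277.5], 'p': 0.68} [ 645.1 -187.3    7.8]
screw_grip {'xy': [451.0, 228.6], 'p': 0.58} [572.7 216.1  77.7]
jar {'xy': [174.3, 238.2], 'p': 0.83} [ 548.7 -423.1   47.6]
driver {'xy': [391.3, 317.2], 'p': 0.66} [773.9  56.2  18.7]
collar {'xy': [185.4, 299.8], 'p': 0.78} [ 696.  -381.    -0.9]
0.9 [ 255.7 -515.1  256.4] [[ 0.9  0.4  0. ]
 [ 0.4 -0.9 -0. ]
 [-0.   0.  -1. ]] 85.40085430463199 [-0.5  0.6  0.1]
```

Run:
```python
import cv2
a=cv2.imread('pics/top1.png')[140:340,140:520];cv2.imwrite('pics/t1c.png',cv2.resize(a,None,fx=2.1,fy=2.1,interpolation=3))
a=cv2.imread('pics/scene1.png')[180:340,140:500];cv2.imwrite('pics/s1c.png',cv2.resize(a,None,fx=2.2,fy=2.2,interpolation=3))
```

```text
(no output)
```

View pics/t1c.png

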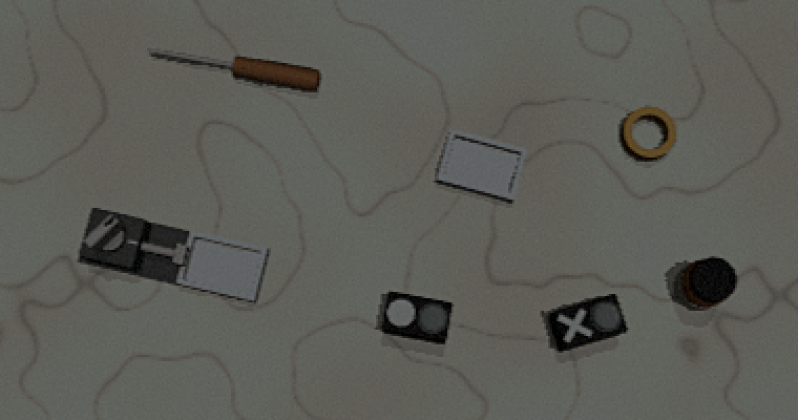

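View pics/s1c.png

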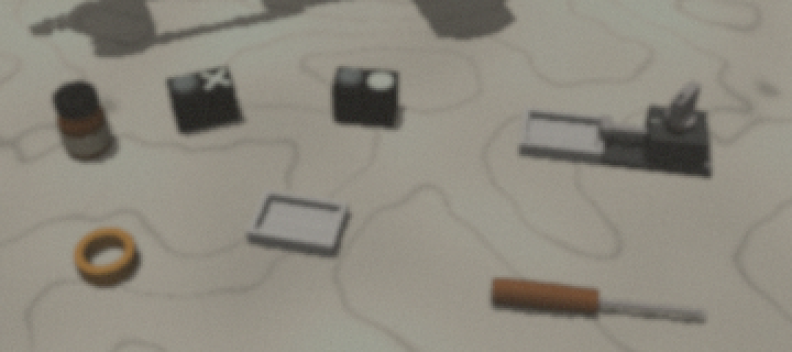

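The round tag shows at crop (400,312), the cross at (575,325). The clamp is on the left with its screw towards +y, and the plain nest is in the middle at (480,168). Next I measure poses from the depth.

```bash
cat >> h.py <<'E'
def cloud(d,K,T):
    v,u=np.mgrid[:480,:640]; z=d
    P=np.stack([(u-K[0,2])/K[0,0]*z,(v-K[1,2])/K[1,1]*z,z],-1)@T[:3,:3].T+T[:3,3]
    P[d<=0]=np.nan; return P
def rect(P,im,c,R,z0,z1,mask=None):
    m=(np.hypot(P[...,0]-c[0],P[...,1]-c[1])<R)&(P[...,2]>z0)&(P[...,2]<z1)
    if mask is not None: m&=mask
    q=P[m][:,:2].astype(np.float32); (cx,cy),(w,h),a=cv2.minAreaRect(q)
    # direction of long side
    if w>h: ang=a
    else: ang=a+90; w,h=h,w
    return np.array([cx,cy,w,h,(ang+0)%180,len(q)]),q.mean(0)
E
python3 - <<'E'
from h import *
np.set_printoptions(precision=1,suppress=True)
K=np.array(camera_params('top')['mtx']);T=np.array(camera_params('top')['pose'])
d=np.load('pics/top1.png.npy');im=cv2.imread('pics/top1.png');P=cloud(d,K,T)
print('bench z',np.nanmedian(P[...,2]),K[0,0])
for n,c,z in [('pass',(485,-122),(38,70)),('rej',(490,-292),(38,70)),('nest',(645,-186),(5,30)),('block',(560,213),(38,54)),('wing',(560,213),(66,110)),('clamp',(549,153),(4,120)),('pocket',(540,95),(4,30))]:
    print(n,*rect(P,im,c,110 if n=='clamp' else 65,*z))
E
```

```text
bench z 0.16863669814608784 524.4643183594437
pass [ 481.1 -113.6   69.9   42.2   80.4  598. ] [ 480.6 -113.6]
rej [ 479.  -296.5   70.9   41.9  107.1  613. ] [ 478.4 -295.4]
nest [ 647.6 -183.3  117.9  117.5   43.9 1007. ] [ 654.8 -184.1]
block [556.6 200.1 101.1  56.3  78.  439. ] [558.1 213.9]
wing [560.9 219.   42.   14.8 135.  170. ] [559.7 217.1]
clamp [ 549.6  149.8  216.4  210.5  164.  2698. ] [545.5 153.7]
pocket [ 540.    94.8  126.   125.2  119.7 1183. ] [536.8 101.9]
```

```bash
cat >> h.py <<'E'
def plan(xyz,jaw=None,s=None):
    """tool-frame shift in m & turn deg to bring TCP to xyz with jaw (tool y) along world angle jaw deg (mod 180)"""
    s=s or get_state(); R=np.array(s['eef_rot']); sh=R.T@(np.array(xyz)-s['position'])/1000
    out=[]
    if jaw is not None:
        cur=np.degrees(np.arctan2(R[1,1],R[0,1]))
        a=(cur-jaw+90)%180-90
        out=[a,a-180 if a>0 else a+180]
    print('shift',np.round(sh,4),'turn',np.round(out,1),'q',np.round(s['q'],2),'t',s['time'],'gap',round(s['finger_gap'],1),'pos',np.round(s['position'],1))
E
python3 - <<'E'
from h import *
np.set_printoptions(precision=3,suppress=True)
print(np.array(camera_params('wrist')['mount']),camera_params('wrist')['mtx'])
s=get_state();print(np.array(s['eef_rot']))
plan([481,-113.6,220],-9.6)
E
```

```text
[[   0.      -0.951   -0.31    79.289]
 [   1.       0.       0.001   -0.513]
 [  -0.001   -0.31     0.951 -117.935]
 [   0.       0.       0.       1.   ]] [[373.533   0.    317.965]
 [  0.    373.533 231.5  ]
 [  0.      0.      1.   ]]
[[ 0.896  0.445  0.   ]
 [ 0.445 -0.896 -0.   ]
 [-0.     0.    -1.   ]]
shift [ 0.38  -0.259  0.036] turn [-54. 126.] q [-1.23  0.28  1.5  -0.    1.36 -0.12] t 0.9 gap 85.4 pos [ 255.7 -515.1  256.4]
```

```bash
python3 -m inch '[[[0.38,-0.259,0.036],-54,0],[[0.38,-0.259,0.036],-54,0],[[0.38,-0.259,0.036],-54,0],[[0.38,-0.259,0.036],-54,0],[[0.38,-0.259,0.036],-54,0],[[0.38,-0.259,0.036],-54,0],[[0.38,-0.259,0.036],-54,0],[[0.38,-0.259,0.036],-54,0],[[0.38,-0.259,0.036],-54,0],[[0.38,-0.259,0.036],-54,0]]'
cat >> h.py <<'E'
def wr(fn):
    im,d,K,T=snap('wrist',fn); return im,d,K,T,cloud(d,K,T)
E
python3 - <<'E'
from h import *
np.set_printoptions(precision=1,suppress=True)
print(get_state()['qvel'])
im,d,K,T,P=wr('w1.png')
print(*rect(P,im,(481,-114),65,38,56),np.nanmedian(P[...,2]))
plan([481,-113.6,36],-9.6)
E
```

```text
time: 2.15
position: [480.6, -114.7, 220.4]
eef_rot: [[0.167, 0.986, -0.0], [0.986, -0.167, -0.001], [-0.001, -0.0, -1.0]]
force: [-0.0, 0.1, 0.2]
finger_gap: 85.5
[-0. -0.  0.  0. -0.  0.]
[ 482.2 -113.8   69.8   42.1   80.5 3730. ] [ 483.2 -107.5] 0.7451073761878604
shift [0.  0.  0.2] turn [ -0. 180.] q [-0.4  0.2  1.7 -0.   1.2 -0.2] t 2.2 gap 85.5 pos [ 480.5 -115.   220.4]
```

View pics/w1.png

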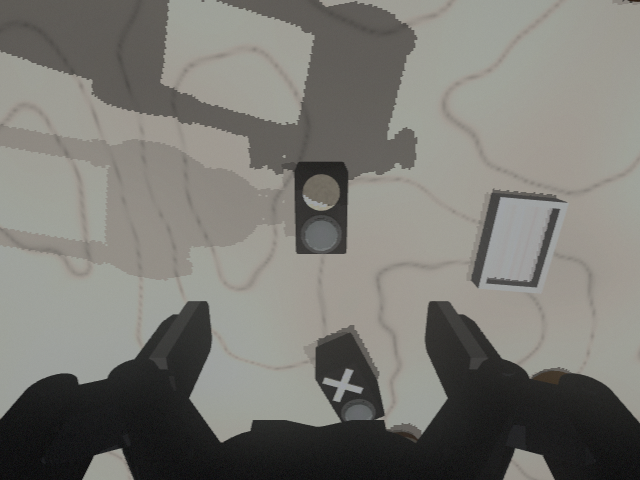

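Round-tag lamp at pixel (321,207), cross lamp at (345,385), plain nest at (520,240). This confirms the top camera's reading.

```bash
python3 - <<'E'
from h import *
np.set_printoptions(precision=1,suppress=True)
s=get_state();K=np.array(camera_params('wrist')['mtx']);W=np.eye(4);W[:3,:3]=s['eef_rot'];W[:3,3]=s['position'];T=W@np.array(camera_params('wrist')['mount'])
P=cloud(np.load('pics/w1.png.npy'),K,T)
for z0 in (9,12,14): print(*rect(P,None,(648,-184),65,z0,25))
E
python3 -m inch '[[[0.0013,0.0015,0.06],0,0],[[0.0013,0.0015,0.12],0,0],[[0.0013,0.0015,0.155],0,0],[[0.0013,0.0015,0.18],0,0],[[0.0013,0.0015,0.18],0,0],[[0.0013,0.0015,0.18],0,0.3]]'
```

```text
[ 656.1 -185.2   90.4   63.2   75.6 3956. ] [ 656.6 -183.9]
[ 656.1 -185.2   90.4   63.2   75.7 2772. ] [ 656.3 -183.3]
[ 656.1 -185.2   90.4   63.2   75.7 2496. ] [ 656.3 -183.3]
time: 2.95
position: [483.2, -114.1, 41.2]
eef_rot: [[0.168, 0.986, 0.002], [0.986, -0.168, -0.001], [-0.001, 0.002, -1.0]]
force: [-0.5, -0.4, 0.1]
finger_gap: 70.0
```

```bash
python3 -m inch '[[[0,0,0],0,1],[[0,0,0],0,1],[[0,0,0],0,1],[[0,0,0],0,1],[[0,0,0],0,1]]'
python3 - <<'E'
from h import *
np.set_printoptions(precision=2,suppress=True)
im,d,K,T,P=wr('w2.png')
print(*rect(P,None,(483,-114),65,40,70))
plan([540,95,180],-14.3)
E
```

```text
time: 3.58
position: [483.4, -113.5, 41.8]
eef_rot: [[0.167, 0.986, 0.002], [0.986, -0.167, -0.001], [-0.001, 0.003, -1.0]]
force: [0.1, -0.7, 6.1]
finger_gap: 41.3
[  483.33  -110.77   106.86    64.77   170.93 27089.  ] [ 484.19 -105.08]
shift [ 0.21  0.02 -0.14] turn [   4.7 -175.3] q [-0.37  0.38  1.97 -0.    0.79 -0.2 ] t 3.625 gap 41.2 pos [ 483.3 -113.6   41.8]
```

View pics/w2.png

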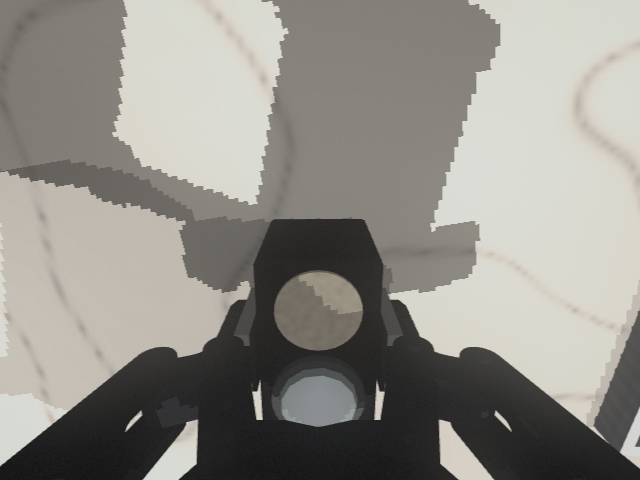

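The lamp is gripped centrally (gap 41 mm). I lift it and move to where the clamp can be seen.

```bash
python3 -m inch '[[[0,0,-0.01],0,1],[[0,0,-0.06],0,1],[[0.05,0.01,-0.12],2,1],[[0.129,0.021,-0.188],2,1],[[0.129,0.021,-0.188],2,1],[[0.129,0.021,-0.188],2,1],[[0.129,0.021,-0.188],2,1]]'
python3 - <<'E'
from h import *
np.set_printoptions(precision=2,suppress=True)
im,d,K,T,P=wr('w3.png');np.save('pics/w3P.npy',P)
for z0,z1 in((9,30),(13,24)): print('pocket',*rect(P,None,(540,95),55,z0,z1))
print('block',*rect(P,None,(560,214),60,40,51))
print('wing',*rect(P,None,(560,214),50,72,110))
plan([540,95,180],-14.3)
E
```

```text
time: 4.5
position: [523.7, 10.6, 227.9]
eef_rot: [[0.2, 0.98, -0.002], [0.98, -0.2, -0.001], [-0.001, -0.001, -1.0]]
force: [-0.5, 0.6, -3.2]
finger_gap: 41.2
pocket [ 537.15  102.47   91.31   61.09   78.13 3730.  ] [537.48 102.06]
pocket [ 536.95  101.51   89.34   61.09   78.13 2573.  ] [537.44 100.64]
block [ 0.  0.  0.  0. 90.  0.] [nan nan]
wing [ 0.  0.  0.  0. 90.  0.] [nan nan]
shift [ 0.09 -0.    0.05] turn [   2.7 -177.3] q [-0.11  0.22  1.66 -0.    1.27  0.09] t 4.55 gap 41.5 pos [523.3  10.2 227.2]h.py:28: RuntimeWarning: Mean of empty slice.
  return np.array([cx,cy,w,h,(ang+0)%180,len(q)]),q.mean(0)
  ret = um.true_divide(
```

View pics/w3.png

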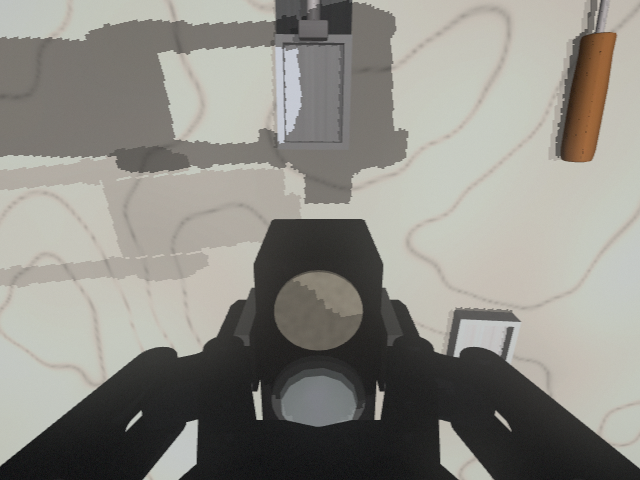

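The pocket measures 61x89 mm and is centred at (537,101.5), with its long axis at 78°, and it is empty. I move above it.

```bash
python3 -m inch '[[[0.05,-0.002,0.03],0.4,1],[[0.0914,-0.0043,0.08],0.4,1],[[0.0914,-0.0043,0.12],0.4,1],[[0.0914,-0.0043,0.152],0.4,1],[[0.0914,-0.0043,0.152],0.4,1],[[0.0914,-0.0043,0.152],0.4,1],[[0.0914,-0.0043,0.152],0.4,1]]'
python3 - <<'E'
from h import *
np.set_printoptions(precision=2,suppress=True)
im,d,K,T,P=wr('w4.png')
print('wing',*rect(P,None,(560,216),50,72,110))
for zt in (62,50): plan([537.4,100.6,zt],-11.9)
im,d,K,T=snap('scene','s2.png')
a=im[180:300,340:520,::-1];cv2.imwrite('pics/s2c.png',cv2.resize(a,None,fx=4.4,fy=4.4,interpolation=3))
print(get_state()['force'])
E
```

```text
time: 5.42
position: [540.1, 100.6, 77.8]
eef_rot: [[0.209, 0.978, 0.003], [0.978, -0.209, 0.0], [0.001, 0.003, -1.0]]
force: [0.9, 0.2, -2.2]
finger_gap: 41.5
wing [570.03 203.76  12.14   4.07 162.14 530.  ] [570.28 202.8 ]
shift [-0.   -0.    0.02] turn [ -0.1 179.9] q [ 0.06  0.4   1.82 -0.    0.93  0.27] t 5.475 gap 41.0 pos [540.  100.7  77.8]
shift [-0.   -0.    0.03] turn [ -0.1 179.9] q [ 0.06  0.4   1.82 -0.    0.93  0.27] t 5.475 gap 41.0 pos [540.  100.7  77.8]
[ 0.33  0.16 -2.64]
```

View pics/s2c.png

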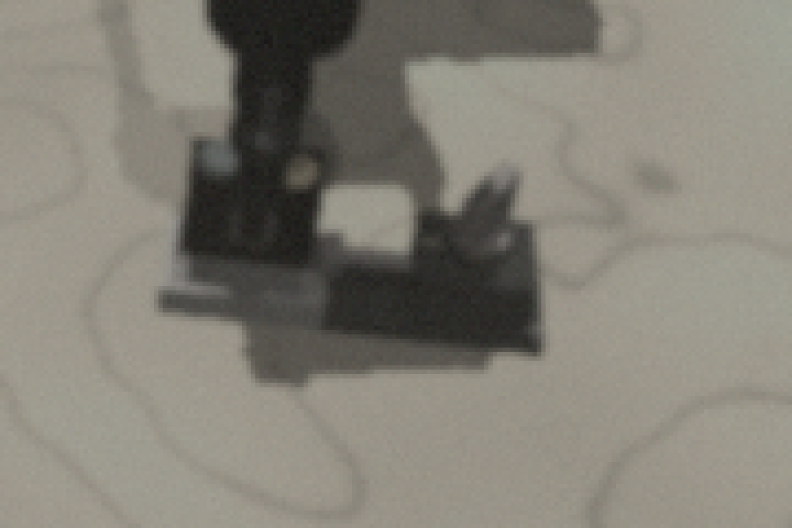

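View pics/w4.png

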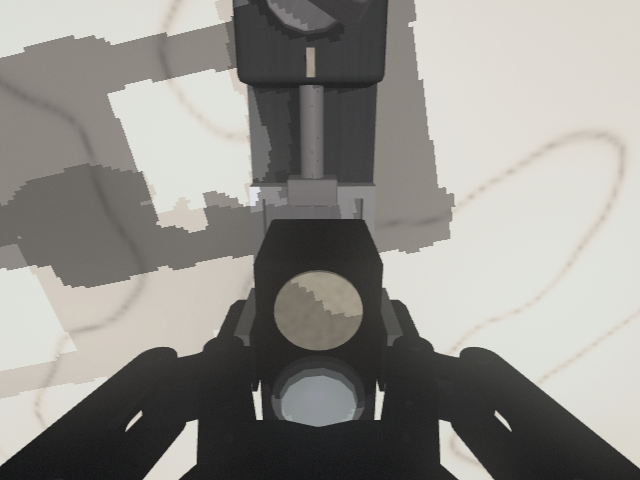

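Run:
```python
from h import *
np.set_printoptions(precision=2,suppress=True)
s=get_state();R=np.array(s['eef_rot']);p=np.array(s['position']);K=np.array(camera_params('wrist')['mtx']);W=np.eye(4);W[:3,:3]=R;W[:3,3]=p;T=W@np.array(camera_params('wrist')['mount'])
P=cloud(np.load('pics/w4.png.npy'),K,T); L=(P-p)@R
for v in range(60,215,8):
    z=P[v,:,2]; m=np.where((z>3)&(z<200)&(np.abs(np.arange(640)-315)<90))[0]
    # outline
    y=L[v,m,1]; print(v, m.min(),m.max(), L[v,m.min()],L[v,m.max()], (y.min()+y.max())/2, z[m.min()],z[m.max()])
```

```text
60 236 384 [ 97.29 -31.07  34.6 ] [97.37 24.32 35.19] -3.375274358696924 43.03446986152579 42.58948133668747
68 236 383 [ 94.56 -31.3   34.82] [94.6  24.08 35.1 ] -3.6113132842203672 42.80835364695744 42.681445765025444
76 237 382 [ 91.8  -31.17  35.1 ] [91.8  23.84 35.04] -3.662707805638213 42.52850102630089 42.733597293108005
84 246 376 [ 90.98 -33.9   68.38] [91.03 26.61 68.99] -3.6480829264975494 9.244794496228764 8.790481401773178
92 247 376 [ 87.53 -33.79  69.21] [87.57 26.92 70.  ] -3.4341915814294772 8.41197090757592 7.782314138643528
100 247 375 [ 83.98 -34.    69.23] [84.   26.55 69.48] -3.728679470143364 8.38775081322882 8.299918725986458
108 248 375 [ 80.39 -33.78  69.48] [80.4  26.61 68.71] -3.5889696760184773 8.132263313055262 9.069346413475074
116 248 375 [ 76.74 -34.03  69.7 ] [76.75 27.03 70.45] -3.500391459636056 7.91432768402484 7.325869484777712
124 249 374 [ 73.08 -33.64  69.03] [73.1  26.51 68.95] -3.568487246282574 8.582301626525293 8.824163301497293
132 249 374 [ 69.33 -33.92  69.36] [69.4  26.62 68.5 ] -3.649883378164935 8.247696459439283 9.272222961922154
14
[... 404 characters left out ...]
88924939264064 9.259412972833303
172 252 372 [ 50.05 -33.37  68.52] [50.02 26.57 68.83] -3.3995834338055513 9.076829874024327 8.922186035767567
180 252 372 [ 45.76 -33.86  70.04] [45.97 26.78 68.98] -3.5430833430301387 7.557033999687661 8.7801549034929
188 249 375 [ 43.7  -33.72  59.91] [43.83 27.   59.39] -3.3596361989049264 17.68262696637069 18.368750422374404
196 249 374 [ 39.95 -33.79  59.08] [40.03 26.62 58.83] -3.584588613111393 18.51431109785142 18.923541921260437
204 250 374 [ 36.03 -33.49  58.88] [35.77 26.98 60.  ] -3.252486054545109 18.713350526508464 17.747487426338097
212 250 374 [ 32.03 -33.7   58.78] [31.92 27.06 59.25] -3.3202821416322497 18.804556473002037 18.498335400000514
```

```bash
python3 -m inch '[[[0,-0.0031,0.005],0,1],[[0,-0.0031,0.010],0,1],[[0,-0.0031,0.014],0,1],[[0,-0.0031,0.017],0,1],[[0,-0.0031,0.019],0,1],[[0,-0.0031,0.021],0,1],[[0,-0.0031,0.023],0,1],[[0,-0.0031,0.0245],0,1],[[0,-0.0031,0.0255],0,1],[[0,-0.0031,0.0255],0,1]]'
```

```text
time: 6.78
position: [535.9, 101.7, 50.7]
eef_rot: [[0.208, 0.978, -0.0], [0.978, -0.208, -0.0], [-0.0, -0.0, -1.0]]
force: [-0.0, -0.8, -2.9]
finger_gap: 41.2
```

```bash
cat > out.py <<'E'
from h import *
import sys
np.set_printoptions(precision=2,suppress=True)
s=get_state();R=np.array(s['eef_rot']);p=np.array(s['position'])
im,d,K,T,P=wr(sys.argv[1]); L=(P-p)@R
for v in range(60,200,12):
    z=P[v,:,2]; m=np.where((z>3.5)&(z<200)&(np.abs(np.arange(640)-315)<100))[0]
    if len(m)<2: continue
    y=L[v,m,1]; print(v,m.min(),m.max(), L[v,m.min()][0], (y.min()+y.max())/2,y.max()-y.min(), z[m.min()],z[m.max()])
print(p,s['force'])
E
python3 out.py w5.png
```

```text
60 233 413 94.28165035740597 1.0567989611914754 55.594213176411685 42.25545746804731 42.77731782110459
72 236 410 90.77310271516902 1.0094289464442774 53.742361131471185 43.15589324528928 44.14597497065975
84 246 398 89.36031045660616 1.132924512845479 60.4413750414714 9.115757375813928 9.356006873167814
96 247 397 84.88693005532713 1.172950373315384 60.458603901581796 8.542195555220985 8.600755405174368
108 247 396 80.29030053652525 1.0751276040117563 60.4842683615762 9.423644017276644 8.505561137310337
120 248 395 75.58186018383473 0.9118329162221848 60.62739786906094 7.366395612621687 8.433806481258529
132 249 395 70.79397824150828 1.220685011125358 60.84446292529924 7.70639120799234 7.880220951371285
144 250 394 65.93789079277374 1.1881218165439265 60.35423331482114 8.103167530795332 8.742366810173507
156 250 393 60.979172623451234 1.0112061693101335 60.512147933503854 8.236635305664493 8.692014553773902
168 251 392 55.980589529340016 1.1157790908727012 60.26605253835464 8.710310118221514 8.227545132598038
180 252 392 50.743660724039735 1.2169164779539638 60.33815819728417 8.259690145850016 9.143006483372403
192 252 391 45.750663412873 1.2593335058400434 60.52412557245228 9.580213431527511 7.907716115789157
[535.87 101.66  50.72] [-0.04 -0.82 -2.87]
```

View pics/w5.png

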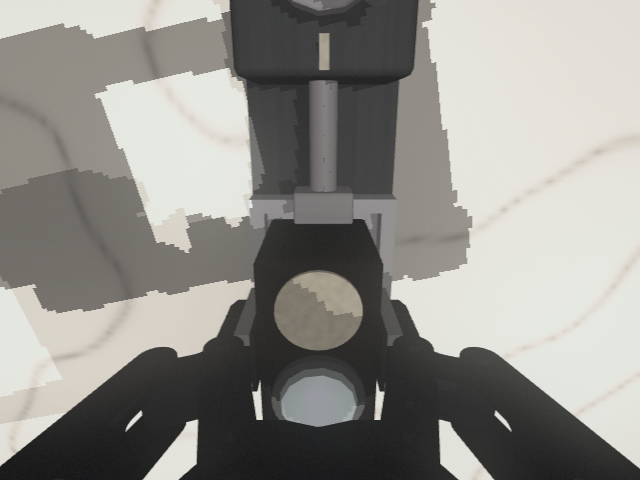

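```bash
python3 -m inch '[[[0,0.0008,0.0005],0,1],[[0,0.0008,0.001],0,1],[[0,0.0008,0.0015],0,1],[[0,0.0008,0.0015],0,1]]'
```

```text
time: 7.32
position: [536.9, 101.5, 49.8]
eef_rot: [[0.208, 0.978, 0.001], [0.978, -0.208, -0.0], [0.0, 0.001, -1.0]]
force: [-1.0, -0.4, 2.5]
finger_gap: 41.2
```

```bash
python3 -m inch '[[[0,0,0],0,0.4],[[0,0,0],0,0.2],[[0,0,0],0,0],[[0,0,-0.03],0,0],[[0,0,-0.08],0,0],[[-0.04,0,-0.14],0,0],[[-0.1,0,-0.18],0,0],[[-0.1,0,-0.18],0,0],[[-0.1,0,-0.18],0,0]]'
python3 - <<'E'
from h import *
np.set_printoptions(precision=2,suppress=True)
im,d,K,T,P=wr('w6.png')
print('lamp',*rect(P,None,(536,101),65,40,63))
print('pocket',*rect(P,None,(537,101),57,12,24))
m=(np.hypot(P[...,0]-537,P[...,1]-101)<45)&(P[...,2]>50); print(np.percentile(P[m][:,2],[5,25,50,75,95]))
plan([480,-296,220],17)
E
```

```text
time: 8.45
position: [516.0, 3.2, 229.6]
eef_rot: [[0.21, 0.978, 0.001], [0.978, -0.21, 0.0], [0.001, 0.001, -1.0]]
force: [0.3, 0.2, -0.4]
finger_gap: 85.2
lamp [ 535.94  101.03   69.6    42.1    78.17 4923.  ] [536.95 105.87]
pocket [ 536.99  101.32   88.91   61.14   78.2  2280.  ] [537.31  98.1 ]
[57.15 58.23 59.37 61.22 67.46]
shift [-0.3   0.03  0.01] turn [-29.1 150.9] q [-0.13  0.21  1.67  0.    1.26  0.08] t 8.5 gap 85.6 pos [515.5   4.1 228.5]
```

View pics/w6.png

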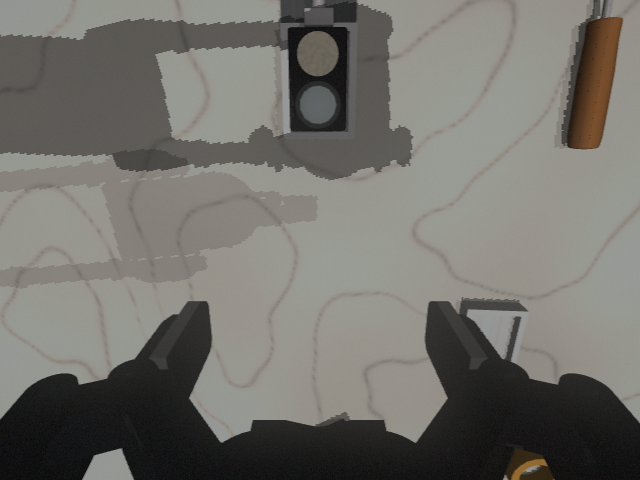

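The pass lamp sits in the pocket at (320,78), home within the walls. Next is the cross lamp.

```bash
python3 -m inch '[[[-0.301,0.028,0.008],-29,0],[[-0.301,0.028,0.008],-29,0],[[-0.301,0.028,0.008],-29,0],[[-0.301,0.028,0.008],-29,0],[[-0.301,0.028,0.008],-29,0],[[-0.301,0.028,0.008],-29,0],[[-0.301,0.028,0.008],-29,0],[[-0.301,0.028,0.008],-29,0]]'
python3 - <<'E'
from h import *
np.set_printoptions(precision=4,suppress=True)
im,d,K,T,P=wr('w7.png')
r=rect(P,None,(479,-296),65,38,56);print(*r)
plan([r[0][0],r[0][1],42],r[0][4]-90)
E
```

```text
time: 9.5
position: [481.0, -294.3, 220.5]
eef_rot: [[-0.294, 0.956, -0.001], [0.956, 0.294, 0.002], [0.002, -0.0, -1.0]]
force: [0.1, 0.2, -0.5]
finger_gap: 85.5
[ 479.9077 -297.4145   70.567    42.0064  107.1532 3706.    ] [ 477.9875 -291.145 ]
shift [-0.0028 -0.002   0.1789] turn [ -0. 180.] q [-0.67  0.28  1.59  0.    1.27 -0.97] t 9.55 gap 85.4 pos [ 481.1 -294.4  220.9]
```

View pics/w7.png

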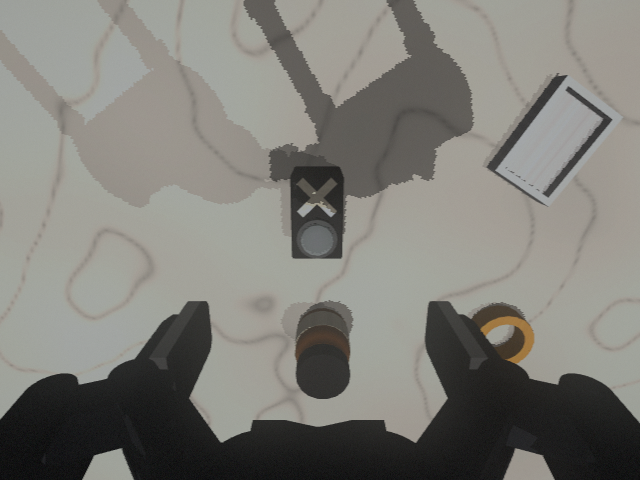

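```bash
python3 -m inch '[[[-0.0028,-0.002,0.06],0,0],[[-0.0028,-0.002,0.12],0,0],[[-0.0028,-0.002,0.155],0,0],[[-0.0028,-0.002,0.179],0,0],[[-0.0028,-0.002,0.179],0,0.3],[[-0.0028,-0.002,0.179],0,1],[[-0.0028,-0.002,0.179],0,1],[[-0.0028,-0.002,0.179],0,1],[[-0.0028,-0.002,0.179],0,1],[[-0.0028,-0.002,0.179],0,1]]'
python3 - <<'E'
from h import *
np.set_printoptions(precision=4,suppress=True)
im,d,K,T,P=wr('w8.png')
plan([640,-275,230],-14.3)
E
```

```text
time: 10.8
position: [480.9, -300.3, 44.1]
eef_rot: [[-0.292, 0.956, 0.003], [0.956, 0.292, -0.002], [-0.003, 0.003, -1.0]]
force: [1.0, 1.0, 6.9]
finger_gap: 41.4
shift [-0.0228  0.16   -0.1854] turn [  31.3 -148.7] q [-0.68  0.46  1.81  0.    0.87 -0.98] t 10.85 gap 41.1 pos [ 480.9 -300.4   44.1]
```

View pics/w8.png

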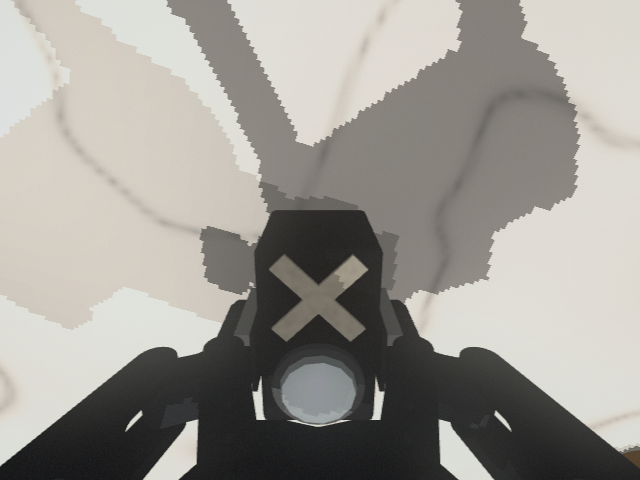

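The cross lamp is gripped about 3 mm behind its centre, which I will compensate for. Now to the view pose near the nest.

```bash
python3 -m inch '[[[0,0,-0.01],0,1],[[0,0,-0.06],0,1],[[-0.005,0.05,-0.12],10,1],[[-0.0228,0.155,-0.185],31,1],[[-0.0228,0.155,-0.185],31,1],[[-0.0228,0.155,-0.185],31,1],[[-0.0228,0.155,-0.185],31,1],[[-0.0228,0.155,-0.185],31,1]]'
python3 - <<'E'
from h import *
np.set_printoptions(precision=4,suppress=True)
im,d,K,T,P=wr('w9.png')
r=rect(P,None,(656,-185),60,12,24);print(*r)
a=np.radians(r[0][4]); ux=np.array([np.cos(a),np.sin(a)])
t=r[0][:2]-3.2*ux; print(t)
plan([*t,80],r[0][4]-90)
E
```

```text
time: 11.85
position: [632.9, -276.1, 226.2]
eef_rot: [[0.242, 0.97, -0.003], [0.97, -0.242, 0.001], [0.0, -0.003, -1.0]]
force: [-0.2, -0.5, -1.9]
finger_gap: 41.0
[ 656.2854 -184.5482   89.0136   61.2523   75.7616 2901.    ] [ 657.2225 -181.0493]
[ 655.4983 -187.6499]
shift [0.0914 0.001  0.1462] turn [   0.2 -179.8] q [-0.51  0.47  1.28 -0.    1.4  -0.27] t 11.9 gap 40.7 pos [ 632.8 -276.3  226.2]
```

View pics/w9.png

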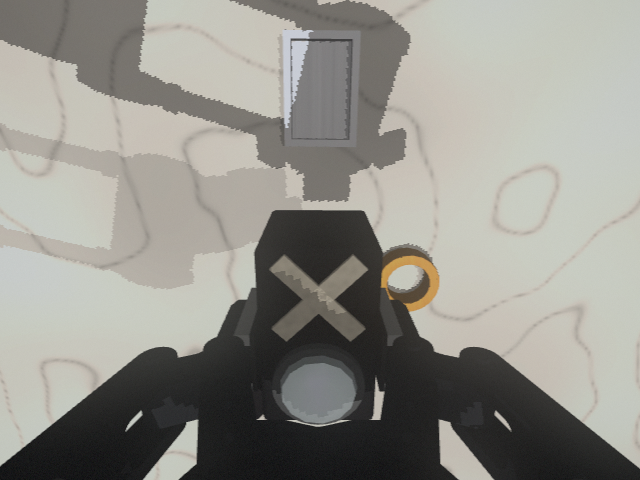

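```bash
python3 -m inch '[[[0.05,0.001,0.03],0.2,1],[[0.0914,0.001,0.08],0.2,1],[[0.0914,0.001,0.12],0.2,1],[[0.0914,0.001,0.146],0.2,1],[[0.0914,0.001,0.146],0.2,1],[[0.0914,0.001,0.146],0.2,1],[[0.0914,0.001,0.146],0.2,1]]'
python3 - <<'E'
from h import *
np.set_printoptions(precision=2,suppress=True)
s=get_state();R=np.array(s['eef_rot']);p=np.array(s['position'])
im,d,K,T,P=wr('w10.png'); L=(P-p)@R
for v in range(140,240,6):
    z=P[v,:,2]; m=np.where((z>6)&(z<30)&(np.abs(np.arange(640)-315)<100))[0]
    if len(m)<2: continue
    y=L[v,m,1]; print(v,m.min(),m.max(), L[v,m.min()][0],L[v,m.max()][0], (y.min()+y.max())/2,y.max()-y.min(), z[m.min()],z[m.max()])
plan([655.5,-187.6,53],75.8-90)
E
```

```text
time: 12.78
position: [658.5, -188.6, 83.2]
eef_rot: [[0.246, 0.969, 0.003], [0.969, -0.246, -0.001], [-0.001, 0.003, -1.0]]
force: [0.0, -0.0, -1.1]
finger_gap: 41.1
176 252 373 48.17953641012992 47.8583705311262 -3.025438968216198 60.61365555747382 15.42399728563231 13.625600219934768
182 252 374 45.879597761617184 45.68537837498307 -2.7967991452541465 60.02849663490932 19.274087562443725 18.32996158126508
188 252 374 42.61564301298067 42.70902065288605 -2.9415112237440866 60.56083636028916 17.89001218922604 18.45810831833856
194 252 374 39.72343723693012 39.59264660905252 -2.8640437371754626 60.80970776855311 18.55097929756701 18.067568748035285
200 253 373 36.588705776525266 36.65032014790431 -2.9461782157211243 60.09687491916533 18.222246596206844 18.6006318704099
206 253 373 33.5512795633881 33.700248508750896 -2.980299337181995 60.28141828002808 18.446070110383005 19.157308118202536
212 253 373 30.483102901591757 30.43890801601647 -2.932764534097517 60.64047854487954 18.646035132786153 18.60898770584828
218 253 372 27.401712979079655 27.497270954928 -3.23288096412924 60.29147605617157 18.888853060146715 19.35103412726008
224 254 372 24.087024247073032 23.99427744560662 -2.950140204426086 60.33866930390454 18.446906358596266 18.27517412658773
230 254 262 20.941450512974047 20.89657759894707 -31.20757220749346 4.08083303799804 18.680858886092125 18.55079886098798
236 254 260 17.846564576869486 17.558306511276566 -31.86398592403352 2.946506435800046 19.13931078070064 18.298569866859367
shift [ 0.   -0.    0.03] turn [ -0. 180.] q [-0.38  0.56  1.49 -0.    1.09 -0.13] t 12.825 gap 41.1 pos [ 658.4 -188.5   83.1]
```

View pics/w10.png

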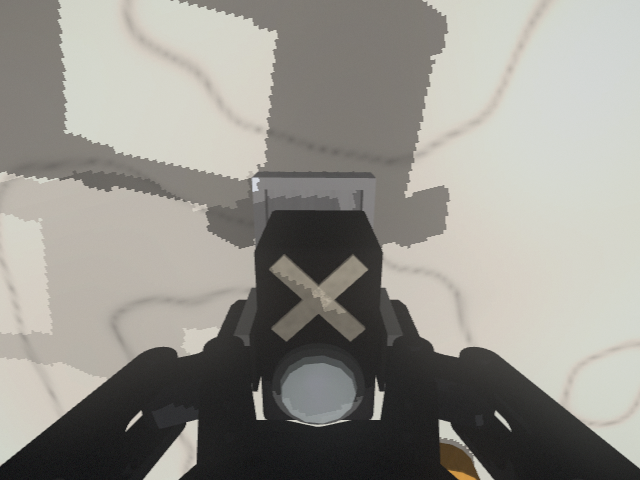

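```bash
python3 -m inch '[[[0,-0.002,0.006],0,1],[[0,-0.002,0.012],0,1],[[0,-0.002,0.016],0,1],[[0,-0.002,0.019],0,1],[[0,-0.002,0.021],0,1],[[0,-0.002,0.023],0,1],[[0,-0.002,0.025],0,1],[[0,-0.002,0.0265],0,1],[[0,-0.002,0.0275],0,1],[[0,-0.002,0.0275],0,1]]'
python3 - <<'E'
from h import *
np.set_printoptions(precision=2,suppress=True)
s=get_state();R=np.array(s['eef_rot']);p=np.array(s['position'])
im,d,K,T,P=wr('w11.png'); L=(P-p)@R
for v in range(180,240,6):
    z=P[v,:,2]; m=np.where((z>6)&(z<30)&(np.abs(np.arange(640)-315)<100))[0]
    if len(m)<2: continue
    y=L[v,m,1]; print(v,m.min(),m.max(), L[v,m.min()][0],L[v,m.max()][0], (y.min()+y.max())/2,y.max()-y.min(), z[m.min()],z[m.max()])
E
```

```text
time: 14.08
position: [655.6, -187.4, 53.8]
eef_rot: [[0.245, 0.969, -0.0], [0.969, -0.245, -0.0], [-0.0, -0.0, -1.0]]
force: [-0.3, 0.3, -1.7]
finger_gap: 41.2
186 251 388 47.5297876842338 47.312458926979325 0.3479779546023991 60.82262497189922 8.394736574514837 7.1957609173656465
192 248 393 47.06786698708639 47.06261066266238 0.62422522332764 60.348144050889616 18.867870138026376 18.754100375439577
198 248 392 44.1815589165042 44.372851098273784 0.3418578840369957 60.63609934824997 17.414217555398807 18.160695447795007
204 248 392 41.89054914561965 41.962810039383506 0.3939912153633216 60.55688176359849 18.67303411220965 18.88587806289698
210 249 391 39.11108720044574 39.19119502926434 0.40129099082428255 60.275974552417466 18.02183213261958 18.249935278444866
216 249 391 36.647705921759844 36.65342284251692 0.4310964207788892 60.38908502167403 18.66980549801991 18.618434040255437
222 249 391 33.92094596618526 33.677757150739026 0.5222514923814465 60.95886555792694 18.453178900253505 17.570110696522903
228 249 390 31.291473316203586 31.42358806613521 0.1859823750897842 60.515212902551994 18.65612729878876 19.00802030460335
234 250 390 28.44799459622399 28.615577667759492 0.399243093282589 60.53198700292745 18.281465722901686 18.71991108349718
```

Centred within 1 mm. I lower to contact in small steps.

```bash
python3 -m inch '[[[0,0,0.0007],0,1],[[0,0,0.0014],0,1],[[0,0,0.002],0,1],[[0,0,0.002],0,1]]'
```

```text
time: 14.62
position: [655.7, -187.3, 52.2]
eef_rot: [[0.245, 0.969, 0.0], [0.969, -0.245, -0.0], [-0.0, 0.0, -1.0]]
force: [-0.6, 1.0, 0.9]
finger_gap: 41.6
```

```bash
python3 -m inch '[[[0,0,0.0006],0,1],[[0,0,0.0006],0,1]]' && python3 -m inch '[[[0,0,0.0006],0,0.4],[[0,0,0.0006],0,0.2],[[0,0,0],0,0],[[0,0,-0.03],0,0],[[0,0,-0.08],0,0],[[-0.04,0,-0.14],0,0],[[-0.1,0,-0.18],0,0],[[-0.1,0,-0.18],0,0]]'
python3 - <<'E'
from h import *
np.set_printoptions(precision=4,suppress=True)
im,d,K,T,P=wr('w12.png')
print('lamp',*rect(P,None,(656,-185),65,40,63))
print('nest',*rect(P,None,(656,-185),57,12,24))
plan([540,120,240],-12)
im,d,K,T=snap('top','top2.png')
a=im[140:340,140:520,::-1];cv2.imwrite('pics/t2c.png',cv2.resize(a,None,fx=2.1,fy=2.1,interpolation=3))
P=cloud(d,K,T);print('wing',*rect(P,None,(560,213),65,72,110))
E
```

```text
time: 14.88
position: [655.7, -187.3, 52.1]
eef_rot: [[0.245, 0.969, 0.0], [0.969, -0.245, -0.0], [-0.0, 0.001, -1.0]]
force: [-2.2, 1.1, 5.5]
finger_gap: 41.0
time: 15.88
position: [631.5, -287.7, 234.6]
eef_rot: [[0.248, 0.969, 0.005], [0.969, -0.248, -0.004], [-0.003, 0.006, -1.0]]
force: [0.1, -0.1, -0.4]
finger_gap: 85.7
lamp [ 655.5786 -184.8614   69.5875   42.0464   75.7656 4868.    ] [ 656.7538 -180.1236]
nest [ 656.2455 -184.6296   89.1213   61.0538   75.448  2346.    ] [ 656.4213 -186.7322]
shift [ 0.3731 -0.1897 -0.0079] turn [ -2.4 177.6] q [-0.53  0.46  1.26 -0.    1.41 -0.28] t 15.925 gap 85.5 pos [ 631.2 -288.5  234.4]
wing [560.7825 219.3242  41.6971  16.2349 132.4924 152.    ] [559.7648 217.3938]
```

View pics/w12.png

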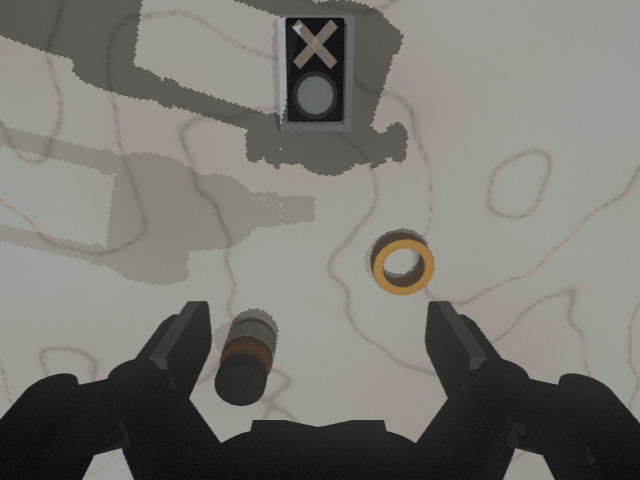

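View pics/t2c.png

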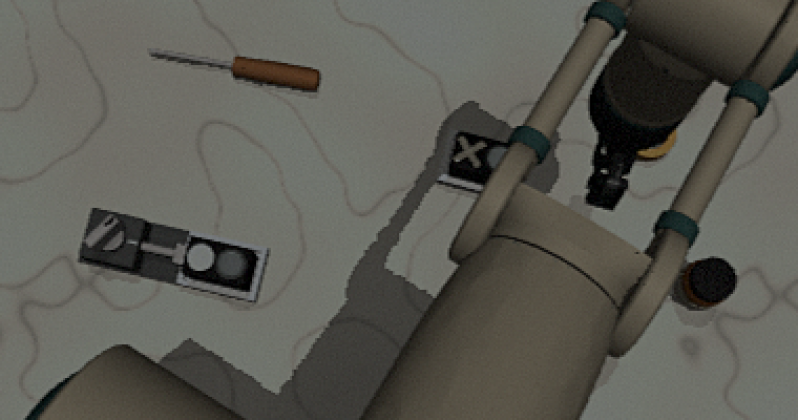

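Both housings are home: the cross lamp is at (315,70) inside the nest walls. The wing's length lies at about 133° in the world and the fixture's y at 78°, so the screw is near -0.96 rad. I go above the screw.

```bash
python3 -m inch '[[[0.474,-0.1936,0.02],-56,0],[[0.474,-0.1936,0.02],-56,0],[[0.474,-0.1936,0.02],-56,0],[[0.474,-0.1936,0.02],-56,0],[[0.474,-0.1936,0.02],-56,0],[[0.474,-0.1936,0.02],-56,0],[[0.474,-0.1936,0.02],-56,0],[[0.474,-0.1936,0.02],-56,0],[[0.474,-0.1936,0.02],-56,0],[[0.474,-0.1936,0.02],-56,0]]'
python3 - <<'E'
from h import *
np.set_printoptions(precision=4,suppress=True)
im,d,K,T,P=wr('w13.png')
print('wing',*rect(P,None,(561,219),40,75,110))
print('block',*rect(P,None,(561,219),60,38,50))
print('lamp',*rect(P,None,(536,101),65,40,63))
r=rect(P,None,(561,219),40,75,110)[0]
plan([561,219,82],r[4]-90)
E
```

```text
time: 17.23
position: [558.2, 224.0, 209.6]
eef_rot: [[-0.669, 0.743, -0.003], [0.743, 0.669, -0.001], [0.001, -0.003, -1.0]]
force: [0.0, -0.6, 0.7]
finger_gap: 85.6
wing [ 561.3914  219.0254   41.519    13.029   136.5703 1170.    ] [559.8331 220.6652]
block [ 561.7076  218.5018   62.4634   56.3892   78.0479 3589.    ] [557.9947 222.9718]
lamp [ 536.0016  101.1957   70.5234   42.2967   78.2335 2957.    ] [534.204  116.5001]
shift [-0.0043 -0.0005  0.128 ] turn [ -4.7 175.3] q [ 0.26  0.35  1.52 -0.    1.28 -0.47] t 17.275 gap 85.0 pos [558.8 222.7 210. ]
```

View pics/w13.png

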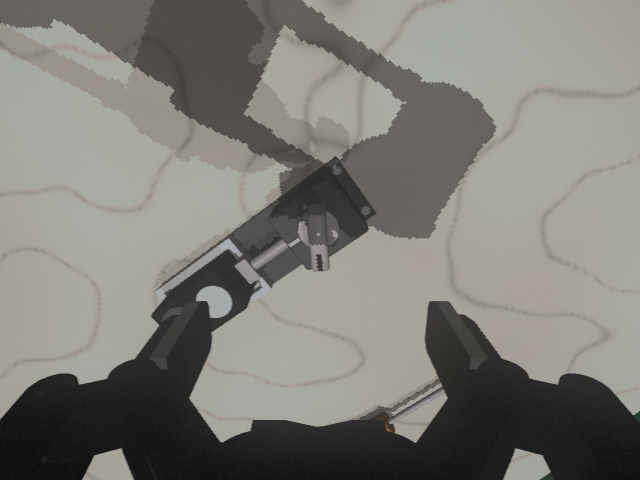

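```bash
python3 -m inch '[[[-0.0047,-0.0006,0.05],-4.7,0],[[-0.0047,-0.0006,0.09],-4.7,0],[[-0.0047,-0.0006,0.115],-4.7,0],[[-0.0047,-0.0006,0.125],-4.7,0.4],[[-0.0047,-0.0006,0.125],-4.7,0.4],[[-0.0047,-0.0006,0.125],-4.7,0.4]]'
python3 - <<'E'
from h import *
np.set_printoptions(precision=4,suppress=True)
im,d,K,T,P=wr('w14.png')
print('wing',*rect(P,None,(561,219),40,80,95))
plan([561.5,218.8,82],136.6-90)
E
```

```text
time: 18.02
position: [563.5, 218.6, 87.4]
eef_rot: [[-0.725, 0.689, 0.002], [0.689, 0.725, 0.0], [-0.001, 0.002, -1.0]]
force: [0.2, -0.5, 0.8]
finger_gap: 51.3
wing [ 560.0959  218.462    72.9224   41.9267   26.1189 6161.    ] [558.8889 221.6823]
shift [ 0.0015 -0.0013  0.0055] turn [ -0.1 179.9] q [ 0.26  0.45  1.68 -0.    1.   -0.56] t 18.075 gap 50.8 pos [563.4 218.7  87.5]
```

View pics/w14.png

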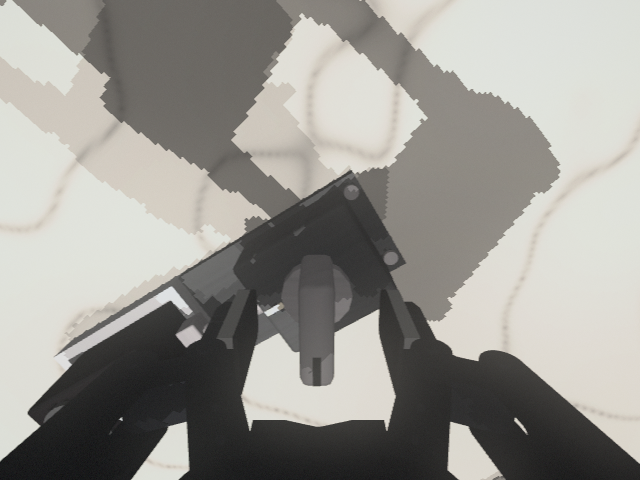

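```bash
python3 -m inch '[[[0.0012,-0.001,0.005],0,0.6],[[0.0012,-0.001,0.005],0,0.7],[[0.0012,-0.001,0.005],0,1],[[0.0012,-0.001,0.005],0,1],[[0.0012,-0.001,0.005],0,1],[[0.0012,-0.001,0.005],0,1]]'
python3 - <<'E'
from h import *
np.set_printoptions(precision=4,suppress=True)
im,d,K,T,P=wr('w15.png')
plan([561.5,218.8,82],136.6-90); print(get_state()['torque'],get_state()['force'])
E
```

```text
time: 18.82
position: [561.6, 219.4, 82.5]
eef_rot: [[-0.726, 0.688, 0.002], [0.688, 0.726, 0.001], [-0.001, 0.002, -1.0]]
force: [-1.0, 1.0, 6.6]
finger_gap: 12.2
shift [-0.0003 -0.0005  0.0005] turn [ -0.1 179.9] q [ 0.26  0.46  1.69  0.    0.99 -0.56] t 18.875 gap 12.2 pos [561.6 219.4  82.5]
[0.0194 0.0786 0.0146] [-0.5141  0.6926  5.9253]
```

View pics/w15.png

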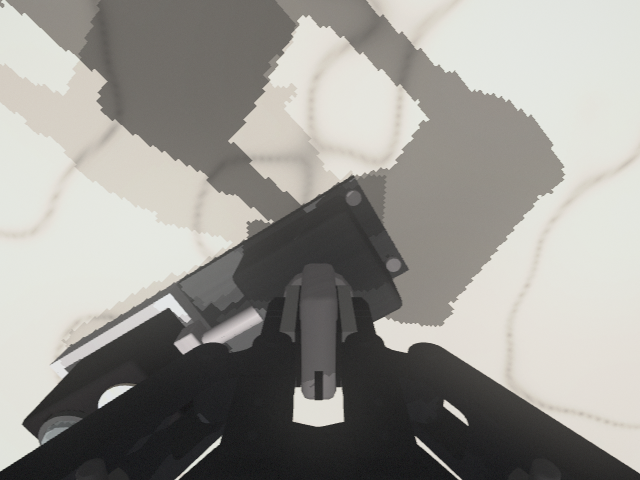

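Gripped on the wing (gap 12.2 mm). Turning clockwise is a positive turn about the tool's z, since that points down.

```bash
python3 -m inch '[[[0,0,0],5,1],[[0,0,0],10,1],[[0,0,0],15,1],[[0,0,0],20,1],[[0,0,0],25,1],[[0,0,0],30,1],[[0,0,0],35,1],[[0,0,0],40,1],[[0,0,0],45,1],[[0,0,0],45,1]]'
python3 - <<'E'
from h import *
s=get_state();R=np.array(s['eef_rot']);print('theta',np.degrees(np.arctan2(R[1,0],R[0,0])),s['torque'],s['force'],s['position'],s['q'][5])
E
```

```text
time: 20.12
position: [562.3, 219.7, 82.5]
eef_rot: [[-0.027, 1.0, 0.004], [1.0, 0.027, 0.001], [0.001, 0.004, -1.0]]
force: [1.7, 1.0, 5.3]
finger_gap: 12.3
theta 91.5428211002544 [ 0.16616495 -0.06161475 -0.06534333] [1.6951068  1.0311404  5.28320449] [562.27832586 219.722331    82.48158159] 0.2297874617552716
```

```bash
python3 -m inch '[[[-0.0005,-0.0006,0],4,1],[[-0.0005,-0.0006,0],8,1],[[-0.0005,-0.0006,0],11,1],[[-0.0005,-0.0006,0],13,1],[[-0.0005,-0.0006,0],15,1],[[-0.0005,-0.0006,0],17,1],[[-0.0005,-0.0006,0],18,1],[[-0.0005,-0.0006,0],18,1]]'
cat > st.py <<'E'
from h import *
s=get_state();R=np.array(s['eef_rot']);print('theta',np.degrees(np.arctan2(R[1,0],R[0,0])),np.round(s['torque'],3),np.round(s['force'],1),np.round(s['position'],1),s['q'][5],s['time'])
E
python3 st.py
```

```text
time: 21.12
position: [562.5, 219.7, 82.6]
eef_rot: [[0.276, 0.961, 0.006], [0.961, -0.276, 0.001], [0.002, 0.006, -1.0]]
force: [3.5, 4.7, 5.5]
finger_gap: 12.0
theta 73.99805575770685 [ 0.786 -0.351  2.297] [3.5 4.7 5.5] [562.5 219.7  82.6] 0.5374273829174973 21.125
```

A moment of 2.3 N m has built up, up from about 0.06, so the screw is on its hard stop. I check the wing's angle in the picture.

Run:
```python
from h import *
np.set_printoptions(precision=3,suppress=True)
im,d,K,T,P=wr('w16.png')
for z0 in (80,85): print('wing',*rect(P,None,(561.5,219),25,z0,94))
```

```text
wing [ 563.486  220.021   38.495   36.062  116.328 5297.   ] [563.272 224.531]
wing [ 563.461  219.98    38.492   35.915  116.184 4568.   ] [562.935 223.397]
```

View pics/w16.png

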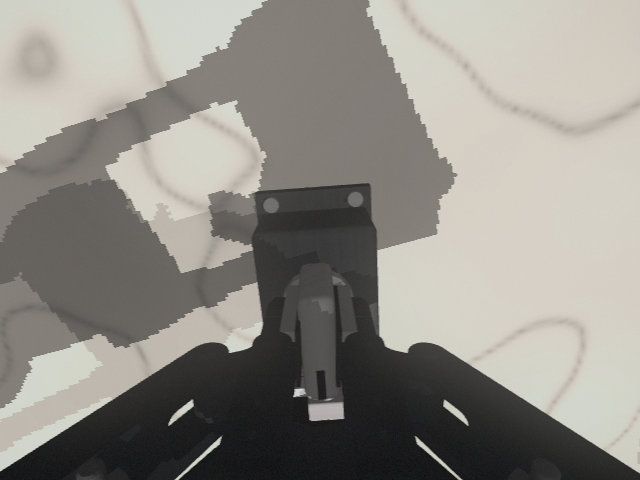

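```bash
python3 -m inch '[[[-0.0005,-0.0003,0],-5,1],[[-0.0005,-0.0003,0],-12,1],[[-0.0005,-0.0003,0],-20,1],[[-0.0005,-0.0003,0],-28,1],[[-0.0005,-0.0003,0],-36,1],[[-0.0005,-0.0003,0],-44,1],[[-0.0005,-0.0003,0],-50,1],[[-0.0005,-0.0003,0],-50,1]]'; python3 st.py
```

```text
time: 22.18
position: [561.7, 219.4, 82.5]
eef_rot: [[-0.553, 0.833, 0.005], [0.833, 0.553, 0.003], [-0.0, 0.005, -1.0]]
force: [2.3, 4.7, 6.2]
finger_gap: 12.1
theta 123.55991258891429 [ 0.604 -0.283  0.119] [2.3 4.7 6.2] [561.7 219.4  82.5] -0.33049801240966525 22.175
```

```bash
python3 -m inch '[[[0,0,0],-8,1],[[0,0,0],-16,1],[[0,0,0],-24,1],[[0,0,0],-31,1],[[0,0,0],-36,1],[[0,0,0],-40,1],[[0,0,0],-42,1],[[0,0,0],-43.5,1],[[0,0,0],-43.5,1]]'; python3 st.py
python3 - <<'E'
from h import *
np.set_printoptions(precision=3,suppress=True)
s=get_state();R=np.array(s['eef_rot']);p=np.array(s['position'])
im,d,K,T,P=wr('w17.png'); L=(P-p)@R; np.save('pics/L17.npy',L)
for v in range(262,400,8):
    m=np.where((np.abs(L[v,:,1])<14)&(P[v,:,2]>86)&(P[v,:,2]<93)&(np.abs(np.arange(640)-318)<40))[0]
    if len(m): print(v,m.min(),m.max(),L[v,m[len(m)//2]],(L[v,m.min(),1]+L[v,m.max(),1])/2)
im,d,K,T=snap('top','top3.png');P=cloud(d,K,T);print('blk',*rect(P,None,(561,219),60,38,50))
a=im[210:290,150:290,::-1];cv2.imwrite('pics/t3c.png',cv2.resize(a,None,fx=5,fy=5,interpolation=3))
E
```

```text
time: 23.3
position: [561.3, 218.8, 82.5]
eef_rot: [[-0.975, 0.224, 0.004], [0.224, 0.975, 0.002], [-0.003, 0.002, -1.0]]
force: [1.9, 2.1, 6.8]
finger_gap: 12.2
theta 167.05052759670392 [ 0.413 -0.194  0.079] [1.9 2.1 6.8] [561.3 218.8  82.5] -1.08925463973283 23.3
294 306 329 [20.335 -1.121 -3.783] 0.0756764529944054
302 299 336 [19.34   0.242 -7.526] 0.022741336313121252
310 299 336 [17.352  0.245 -9.271] 0.04367554980576083
318 281 354 [13.39   0.244 -7.651] 0.03869486735541727
326 280 355 [10.424  0.245 -7.829] 0.028175771712080078
334 300 335 [ 6.921  0.246 -7.247] 0.04199807080047613
342 300 335 [ 3.597  0.246 -7.044] 0.06063424089018188
350 300 335 [-0.107  0.247 -6.397] 0.07787512752293457
358 300 335 [-2.647  0.249 -7.428] 0.06525006611197126
366 300 335 [-6.431  0.249 -6.845] 0.04503651717947221
374 300 335 [-8.445  0.251 -8.565] 0.11475138598268764
382 300 335 [-11.549   0.253  -8.922] 0.07856289725407706
390 301 335 [-15.879   0.253  -7.906] 0.271715335511308
398 306 330 [-18.278   0.613  -9.166] 0.2540389465459545
blk [557.944 207.277  83.947  56.583  76.791 208.   ] [547.473 212.92 ]
```

View pics/w17.png

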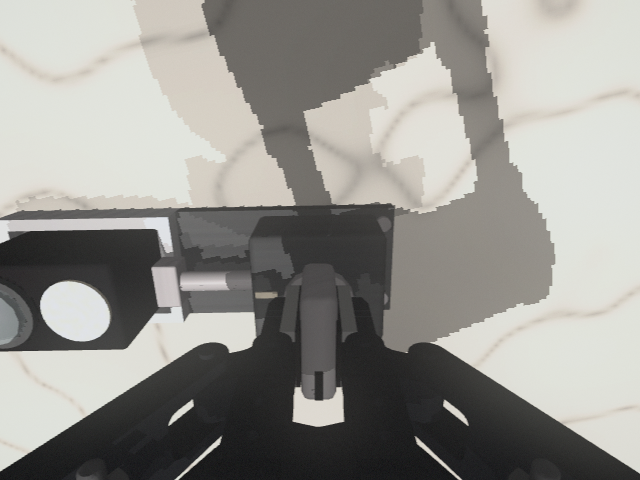

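View pics/t3c.png

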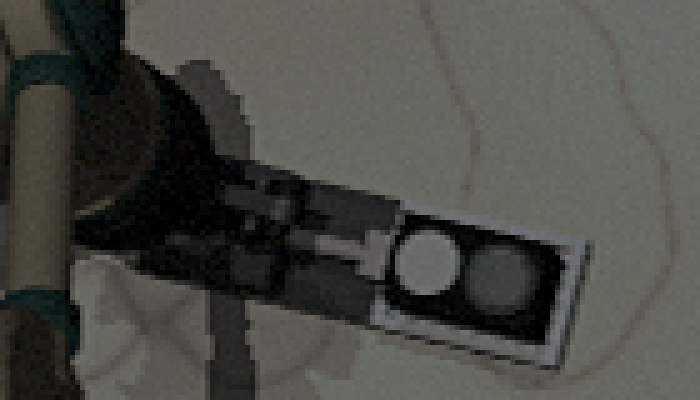

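In the tool frame the wing lies along the fingers to about 0.1°, so it stands near 167° and needs 168.1°. I turn one more degree.

```bash
python3 -m inch '[[[0,0,0],-1,1],[[0,0,0],-1.2,1],[[0,0,0],-1.2,1]]'; python3 st.py
python3 - <<'E'
from h import *
np.set_printoptions(precision=3,suppress=True)
s=get_state();R=np.array(s['eef_rot']);p=np.array(s['position'])
im,d,K,T,P=wr('w18.png'); L=(P-p)@R
xs=[];ys=[]
for v in range(335,388,4):
    m=np.where((P[v,:,2]>86)&(P[v,:,2]<93)&(np.abs(np.arange(640)-318)<20))[0]
    xs.append(L[v,m,0].mean());ys.append((L[v,m.min(),1]+L[v,m.max(),1])/2)
print('wing in tool deg',np.degrees(np.polyfit(xs,ys,1)[0]))
# base far long edge (dark plate) from cloud
xs=[];ys=[]
for u in range(190,390,5):
    m=np.where((P[:,u,2]>3.5)&(P[:,u,2]<60)&(np.arange(480)>150))[0]
    if len(m): xs.append(P[m.min(),u,0]);ys.append(P[m.min(),u,1])
k=np.polyfit(ys,xs,1);r=np.array(xs)-np.polyval(k,ys);print('fixture y dir',90-np.degrees(np.arctan(k[0])),r.std())
print('lamp',*rect(P,None,(536,101),65,45,56),get_state()['force'])
im,d,K,T=snap('scene','s3.png')
a=im[180:340,140:500,::-1];cv2.imwrite('pics/s3c.png',cv2.resize(a,None,fx=2.2,fy=2.2,interpolation=3))
E
```

```text
time: 23.78
position: [561.3, 218.8, 82.5]
eef_rot: [[-0.979, 0.204, 0.004], [0.204, 0.979, 0.002], [-0.003, 0.002, -1.0]]
force: [1.3, 3.4, 7.4]
finger_gap: 12.0
theta 168.23197256047723 [ 0.34  -0.279 -0.024] [1.3 3.4 7.4] [561.3 218.8  82.5] -1.1098995192468593 23.775
wing in tool deg -0.11301234283981237
fixture y dir 78.17906140987964 0.18385124234247868
lamp [ 527.     121.081   67.318   33.237   40.055 2268.   ] [530.233 125.081] [1.806 3.371 6.273]
```

View pics/s3c.png

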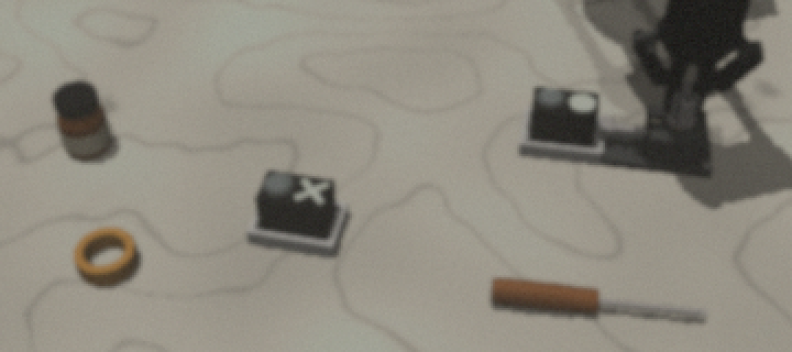

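The wing is at 168.2° and the fixture's y at 78.2°, so it is square. Both lamps are home and the jar, driver and collar are undisturbed.

```bash
python3 -c "
from rig import *
print(job_done())"
```

```text
the job is handed in; nothing more can be done
None
```

The job is finished and handed in at about 24 s of the 72 s allowed; no verdict was reported.

- **Housings:** The round-tag lamp is in the clamp pocket and the cross-tag lamp is in the plain nest. I lowered each in small steps until the force showed light contact (up to about 5.5 N on the tool). Pictures after release showed both within about 1 mm of centre and level inside the walls.
- **Screw:** It started about 1.0 rad short of seated. I turned it clockwise until the moment rose to 2.3 N m against the stop, with the wing along the fixture's length. I then backed it off a quarter turn.
- **Last checks:** The wing measured 168.2° and the fixture's y axis 78.2°, so the wing is square to it within about 0.2°. The gripper is still holding the wing (12 mm gap), with a steady push of about 7 N. The jar, screwdriver and collar look unmoved in the scene camera picture.
- **Check that failed:** One last re-measurement of the pass lamp from the final pose gave a wrong outline, because the lamp is cut off at the edge of that picture. I relied on the earlier full view and the scene picture instead.

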